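Hold the power supply's cover open for a fuse check

ROBOT

A 6-joint arm with a two-finger parallel gripper is mounted at the origin on the work surface. World frame = base frame: x ahead of the robot, y to its left, z up, the work surface at z = 0. Lengths are in mm, angles in rad, forces in N, time in s.
With the tool pointing down it reaches from about 300 to 775 mm from the base axis. Payload 14.6 kg.
Tool frame: the origin (TCP) lies on the front face of the gripper's body, between the roots of the fingers; the fingertips stand 97 mm ahead of it and the grasp point (between the pads) lies 78 mm ahead of it; z points along the fingers, y is the line along which they close (so a half turn about z gives the same grasp; the last joint's range is limited). The gripper opens to 94 mm and grips with 3 to 60 N. Pads are 16 mm wide; open, the fingers measure 119 mm over their backs; the gripper's body (75 mm by 177 mm) begins 78 mm behind the grasp point.
Start: joints at [-1.214, 0.3, 1.521, -0, 1.321, -0.067], TCP at [226.167, -501.337, 302.646] pointing down, gripper open.
Joint ranges: [-3.03, 3.03], [-0.79, 2.21], [0.23, 2.52], [-1.04, 4.18], [0, 3.07], [-2.55, 2.55]. Speed limits (rad/s): [2.22, 2.22, 2.57, 3.14, 3.14, 3.14].

INTERFACE

Orientations are given as [roll, pitch, yaw] about the fixed x, y, z axes, in that order (R = Rz(yaw) Ry(pitch) Rx(roll)).
In Python, from cell import * gives the robot as it stands.
- The arm moves only by the tool carry_out, never from a script. Its arguments are lists of equal length, an entry for each row: "slide": the shift along the world's x, y, z scaled (see below), a list of three; "dr": the turn, a rotation vector about the world's x, y, z scaled (see below), a list of three; "gripper": the opening in per cent of the stroke, from 0 (shut) to 100 (fully open). A call has 1 to 10 rows; each row is the pose to reach, as a shift and turn from the pose commanded when the call began, turning the shorter way round; what a row does not reach only later rows make up. The controller multiplies each number of a shift by 0.25 m and each number of a turn by 360 degrees. A row lasts 1/12 s, in which the tool goes at most 41.7 mm and 7.16 degrees, less where a joint would pass 70% of its speed; a pose out of reach is approached as far as the arm can. A call with a number of a shift or a turn outside -1 to 1 is refused whole. A call with a gripper value outside its range is refused whole. The fingers move at their own pace and stop on an object; "newtons" is the grip in N (left out, the last holds). Time passes only in rows, so rows that repeat a pose let the fingers close. It gives the time, the measured TCP pose, the force, the opening and the grip force at its end, in the units of the state.
- read_state(): the state, without advancing time (a new reading comes with each control period).
- camera(name): name is "side" or "top"; returns the picture (480x640x3 uint8, red, green, blue); there is no depth.
- camera_model(name): a dict with "vfov" (degrees; the focal length in pixels is half the picture's height over the tangent of half this angle, whatever the lens; pixels are square), "cx", "cy" (the principal point, pixels), "R" (3x3) and "t" (3): a world point X has camera coordinates R X + t. Camera axes: x right, y down, z forward; pixel columns grow to the right and rows downward; lengths in mm; the calibration is good to about 2 mm. A picture is of the moment at which its call begins. camera_model takes no time and is no camera call.
- sign_off(): hands the job in; it is judged then, once.
The state is a dict: "clock": time; "joints": joint angles; "qd": joint speeds; "effort": joint torques, N m; "eef_pos": TCP position; "eef_rot": TCP orientation; "wrist_force": force on the tool from outside, world axes, zero at the start; "moment": the same for the moment, N m; "finger_gap": finger opening in mm; "finger_force": force on a finger pad.
Only numpy, scipy, OpenCV 4.12 (cv2) and the standard library are available. Lean on these libraries where they do the work, as an engineer would, in place of code of your own. Each camera call takes 0.05 s, during which the arm holds its last target. There are 200 camera calls.

TASK

The operator needs both hands inside the power supply to check its fuses. Take the handheld radio off the supply's cover and lay it flat on the grey rubber mat without dropping it; then lift the cover by its handle until it is 50 degrees open and finish holding it there, still and in the gripper, because it falls shut when let go. Do not let the cover drop on the way, and leave everything else on the desk where it is.

Things in the scene. Friction and masses are not known exactly. Their poses are not given: they have to be found in the camera images.
- radio: handheld two-way radio lying on its back on the closed cover, loose, 0.24 kg. Its black case is 110 mm long (own x), 54 mm wide (own y), 34 mm high (own z); from its +x end a stub antenna 13 mm thick sticks out a further 55 mm, 14 mm to the +y side and 19 mm above the underside. Origin: centre of the case's underside; z up.
- mat: square grey rubber mat fixed flat on the desk, 180 x 180 mm, 4 mm thick, to the left or the right of the supply. Origin: centre of its underside, on the desk.
- supply: the power supply: a grey-green metal case fixed on the desk, 200 mm deep (own x), 200 mm wide (own y), its open top 130 mm above the desk, closed by a hinged cover. Origin: centre of its underside; own -x is its black front panel (meter, knob) which faces the robot within about 15 degrees.
- cover (a joint): opening angle of the supply's grey-green top cover (200 x 200 x 6 mm sheet, about 0.5 kg; closed, its top face is 136.5 mm above the desk). 0 = closed and level, growing as its front edge rises, up to a stop at 1.35 rad; 50 degrees = 0.873 rad. The hinge is almost frictionless and has no stay: let go, the cover falls shut from any angle.
- hinge (a point): middle of the cover's hinge line, at the top of the supply's rear edge, 130.5 mm above the desk; the hinge line runs along the supply's own y.
- grip (a point): middle of the handle bar, where to grip it. In the supply's own axes, with the cover closed, it lies 218 mm towards -x from the hinge and 36 mm above it, and it turns about the hinge with the cover.
- grab: the cover's handle: a round steel bar 12 mm thick and 100 mm long along the supply's own y, that turns freely between two slanting struts at its ends. It stands 18 mm out in front of the cover's front edge, its centre 30 mm above the closed cover's top face; held firmly, it lets the cover swing without the gripper having to turn. Origin: middle of the bar.
- key: loose bystander: morse paddle on a 75 x 75 mm steel base, 45 mm high, on the other side of the supply from the mat. Origin: centre of the underside.
- bottle: loose bystander: clear water bottle, 72 mm across, 230 mm high. Origin: centre of the underside.
- mug: loose bystander: green mug, 76 mm across, 85 mm high. Origin: centre of the underside.
- deskmic: loose bystander: desk microphone on a round 110 mm foot, 153 mm high. Origin: centre of the underside.
- meter: loose bystander: black box with a dial on its front, 90 x 120 x 75 mm. Origin: centre of the underside.
There are look-alikes about, which are no part of the job. What is shaped like the radio but pink or white is not meant.

How it is judged:
By the outcome, as a careful person would: the job done as asked, in the order asked, and still so for the second after the job is handed in, while the arm keeps its last pose, push and grip.
It also fails if it takes over 59 s, if anything falls off the work surface, if the arm or the gripper's body presses on something with over 40 N, if the wrist force passes 120 N, or if a joint passes its speed limit or range.

## Working session

There is one attempt and no reset: what is moved stays moved. The work goes in short steps, Python scripts to look and compute and a tool call to move; the robot and the scene stay as the last step left them, time stands still between calls to the robot, and variables do not carry over. Pictures are saved under pics/ and viewed, at most 10 in all, crops included, and the job is handed in when it is done.

Besides the shell and the picture viewer there is one more tool, called after "Call:" as a command line: name --argument value ..., lists and objects as JSON in quotes. carry_out: Moves the arm, as the interface text tells. Its arguments: {"type":"object","properties":{"slide":{"type":"array","items":{"type":"array","items":{"type":"number","minimum":-1,"maximum":1}}},"dr":{"type":"array","items":{"type":"array","items":{"type":"number","minimum":-1,"maximum":1}}},"gripper":{"type":"array","items":{"type":"number"}},"newtons":{"type":"number"}},"required":["slide","dr","gripper"]}

```bash
mkdir -p pics; ls
python3 - <<'E'
from cell import *
import cv2
for n in("top","side"):
    cv2.imwrite(f"pics/{n}0.png",camera(n)[:,:,::-1]); m=camera_model(n); print(n,m)
print(read_state())
E
```

```text
pics
top {'vfov': 54.398298354564275, 'cx': 316.6724055308758, 'cy': 235.69149955540743, 'R': array([[ 0.01429326, -0.99986391, -0.00823829],
       [-0.99059859, -0.01303879, -0.13617794],
       [ 0.13605199,  0.01010726, -0.99065014]]), 't': array([  -1.9200751 ,  500.50809171, 1409.21666101])}
side {'vfov': 48.89675704164951, 'cx': 317.6039066050082, 'cy': 245.1047925171007, 'R': array([[ 0.9862621 , -0.16377102, -0.02158999],
       [-0.11393722, -0.57979823, -0.80675419],
       [ 0.11960512,  0.79813098, -0.59049264]]), 't': array([-471.05867985,  126.95812105, 1529.75986686])}
{'clock': 0.1, 'joints': array([-1.21360211e+00,  3.00411860e-01,  1.52154388e+00, -1.98974312e-05,
        1.32069519e+00, -6.66012241e-02]), 'qd': array([ 0.00158227, -0.00219799, -0.0018639 , -0.00104128, -0.00042455,
       -0.00021006]), 'effort': array([-1.09385746e-03, -5.32650983e+01, -3.53287089e+01,  7.08416943e-02,
        2.34944432e-02, -6.03527656e-05]), 'eef_pos': array([ 226.11629507, -501.21283245,  302.13450443]), 'eef_rot': array([-3.14053544e+00, -5.12000250e-05,  4.23800350e-01]), 'wrist_force': array([ 0.16562119, -0.40463924,  0.16132963]), 'moment': array([0.01867864, 0.00088894, 0.00479458]), 'finger_force': 0.0, 'finger_gap': 94.20161329479185}
```

View pics/top0.png

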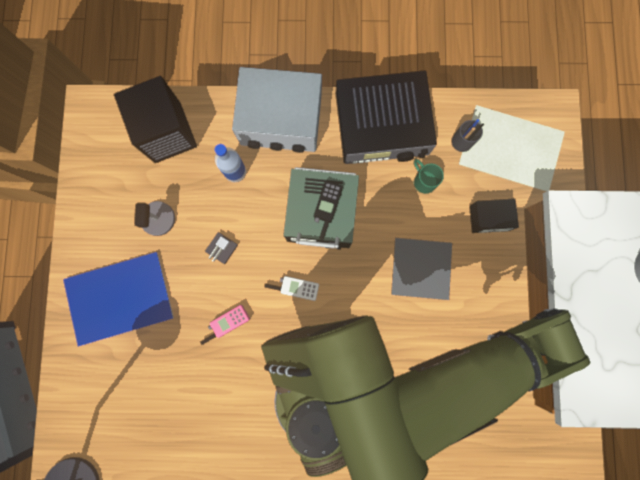

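View pics/side0.png

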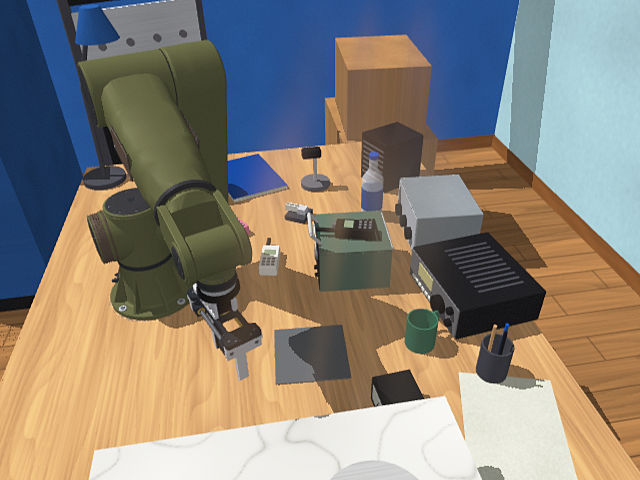

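The top view shows the supply cover at about (322,207) with the black radio on it, its antenna pointing toward the robot at (323,232). The handle is near (318,243), the mat at (422,268) and the white decoy at (297,287). I'll enlarge the supply and the mat.

```bash
cat > h.py <<'E'
from cell import *
import cv2, numpy as np
def K(m):
    f=240/np.tan(np.radians(m["vfov"]/2)); return f
def px2w(n,u,v,z):
    m=camera_model(n); d=np.array([(u-m["cx"])/K(m),(v-m["cy"])/K(m),1.]); R=np.array(m["R"]);t=np.array(m["t"])
    c=-R.T@t; d=R.T@d; return c+d*(z-c[2])/d[2]
def w2px(n,X):
    m=camera_model(n); p=np.array(m["R"])@np.array(X)+np.array(m["t"]); return K(m)*p[:2]/p[2]+[m["cx"],m["cy"]]
def crop(n,u0,v0,w,h,s,name):
    im=camera(n)[v0:v0+h,u0:u0+w,::-1]; cv2.imwrite("pics/"+name,cv2.resize(im,None,fx=s,fy=s,interpolation=cv2.INTER_CUBIC))
E
python3 - <<'E'
from h import *
crop("top",280,160,100,95,6,"c1.png")
crop("side",290,190,120,110,6,"c2.png")
E
```

```text
(no output)
```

View pics/c1.png

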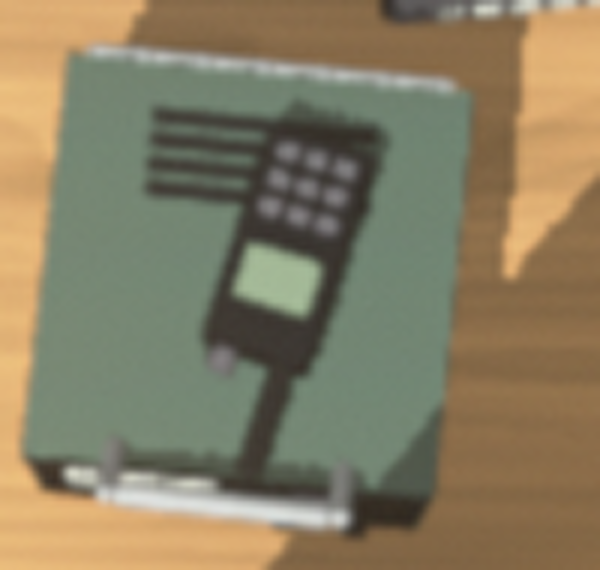

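View pics/c2.png

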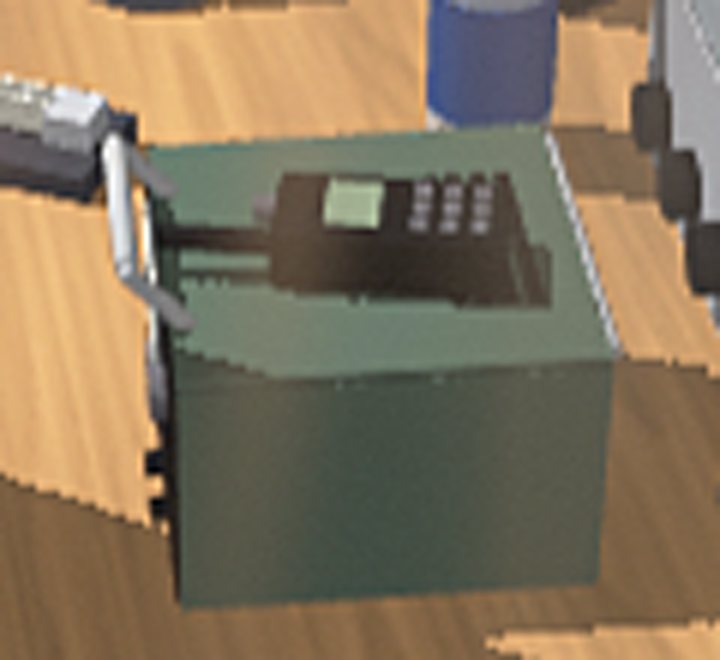

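The crops show the cover corners (c1) at (70,50), (472,92), (437,495) and (22,460). The bar runs from (97,497) to (350,522). The radio case's front corners are at (205,345) and (305,375), with its back corners near (272,122) and (383,150).

Run:
```python
from h import *
np.set_printoptions(precision=1,suppress=True)
C=lambda p,z:px2w("top",280+p[0]/6-.4,160+p[1]/6-.4,z)
S=lambda p,z:px2w("side",290+p[0]/6-.4,190+p[1]/6-.4,z)
cov=np.array([C(p,136.5) for p in[(70,50),(472,92),(437,495),(22,460)]]);print("cover",cov,cov.mean(0))
x=(cov[0]-cov[3]+cov[1]-cov[2])/2; print("yaw x",np.degrees(np.arctan2(x[1],x[0])),np.linalg.norm(x))
yv=(cov[0]-cov[1]+cov[3]-cov[2])/2; print("yaw y",np.degrees(np.arctan2(-yv[0],yv[1])),np.linalg.norm(yv))
b=np.array([C(p,166.5) for p in[(97,495),(350,520)]]);print("bar",b,b.mean(0),np.degrees(np.arctan2(-(b[0]-b[1])[0],(b[0]-b[1])[1])))
sb=np.array([S(p,166.5) for p in[(112,140),(125,268)]]);print("bar side",sb,sb.mean(0))
r=np.array([C(p,170.5) for p in[(205,345),(305,375),(383,150),(272,122)]]);print("radio",r,r.mean(0))
d=(r[0]+r[1]-r[2]-r[3])/2;print("x dir",np.degrees(np.arctan2(d[1],d[0])),np.linalg.norm(d),"w",np.linalg.norm(r[0]-r[1]),np.linalg.norm(r[2]-r[3]))
a=C((255,475),136.5+25); print("ant tip",a)
sr=np.array([S(p,170.5) for p in[(278,172),(508,177),(272,262),(540,250)]]);print("radio side",sr)
m=np.array([px2w("top",*p,4) for p in[(397,238),(452,241),(449,299),(391,295)]]);print("mat",m,m.mean(0))
for n,p in dict(mug=(428,178),key=(221,247),white=(297,287),meter=(494,215),bottle=(230,165)).items(): print(n,px2w("top",*p,30))
print("side check of corner", w2px("side",cov[2]),(182/6+290,352/6+190))
```

```text
cover [[ 685.8   81.2  136.5]
 [ 667.1 -115.   136.5]
 [ 469.3  -98.7  136.5]
 [ 483.5   99.8  136.5]] [576.4  -8.2 136.5]
yaw x -4.977528321615272 200.8163516238092
yaw y -4.772782068848992 198.02567733086207
bar [[463.4  61.9 166.5]
 [453.3 -56.2 166.5]] [458.4   2.8 166.5] -4.918392642623871
bar side [[463.3  57.3 166.5]
 [453.  -50.5 166.5]] [458.1   3.4 166.5]
radio [[534.4  12.5 170.5]
 [520.8 -34.5 170.5]
 [629.1 -70.3 170.5]
 [642.1 -17.6 170.5]] [581.6 -27.5 170.5]
x dir 163.0317615349235 112.88272693862697 w 48.936752998143376 54.21745851220088
ant tip [474.5 -11.7 161.5]
radio side [[535.5   8.  170.5]
 [640.8 -17.4 170.5]
 [518.6 -64.5 170.5]
 [640.1 -78.8 170.5]]
mat [[ 500.6 -247.8    4. ]
 [ 493.4 -420.4    4. ]
 [ 312.5 -406.6    4. ]
 [ 322.2 -227.6    4. ]] [ 407.2 -325.6    4. ]
mug [ 688.9 -342.7   30. ]
key [461.8 300.6  30. ]
white [342.1  62.8  30. ]
meter [ 573.3 -545.4   30. ]
bottle [723.7 283.   30. ]
side check of corner [319.5 252.7] (320.3333333333333, 248.66666666666666)
```

Call:
carry_out --slide '[[0.71,0.948,0],[0.71,0.948,0],[0.71,0.948,0],[0.71,0.948,0],[0.71,0.948,0],[0.71,0.948,0],[0.71,0.948,0],[0.71,0.948,0]]' --dr '[[0,0,-0.115],[0,0,-0.115],[0,0,-0.115],[0,0,-0.115],[0,0,-0.115],[0,0,-0.115],[0,0,-0.115],[0,0,-0.115]]' --gripper '[100,100,100,100,100,100,100,100]'

```text
clock: 0.87
eef_pos: [404.9, -261.7, 302.7]
eef_rot: [-3.141, -0.0, -0.301]
wrist_force: [0.4, -0.5, 0.0]
finger_gap: 93.7
finger_force: 0.0
```

Call:
carry_out --slide '[[0.712,0.947,-0.09],[0.712,0.947,-0.09],[0.712,0.947,-0.09],[0.712,0.947,-0.09],[0.712,0.947,-0.09],[0.712,0.947,-0.09],[0.712,0.947,-0.09],[0.712,0.947,-0.09],[0.712,0.947,-0.09]]' --dr '[[0,0,0],[0,0,0],[0,0,0],[0,0,0],[0,0,0],[0,0,0],[0,0,0],[0,0,0],[0,0,0]]' --gripper '[100,100,100,100,100,100,100,100,100]'

```text
clock: 1.62
eef_pos: [582.2, -25.7, 279.2]
eef_rot: [3.141, 0.001, -0.296]
wrist_force: [-0.1, -0.7, -0.8]
finger_gap: 93.9
finger_force: 0.0
```

Run:
```python
from h import *
crop("side",270,150,150,130,5,"c3.png"); s=read_state(); print(s["clock"],s["eef_pos"],s["eef_rot"],s["joints"])
```

```text
1.6667 [581.58984082 -27.19550109 279.55277176] [ 3.14120117e+00  1.07358669e-03 -2.97227569e-01] [-1.09575301e-01  3.90645988e-01  1.45413537e+00 -1.91408289e-04
  1.29793908e+00  1.75850007e+00]
```

View pics/c3.png

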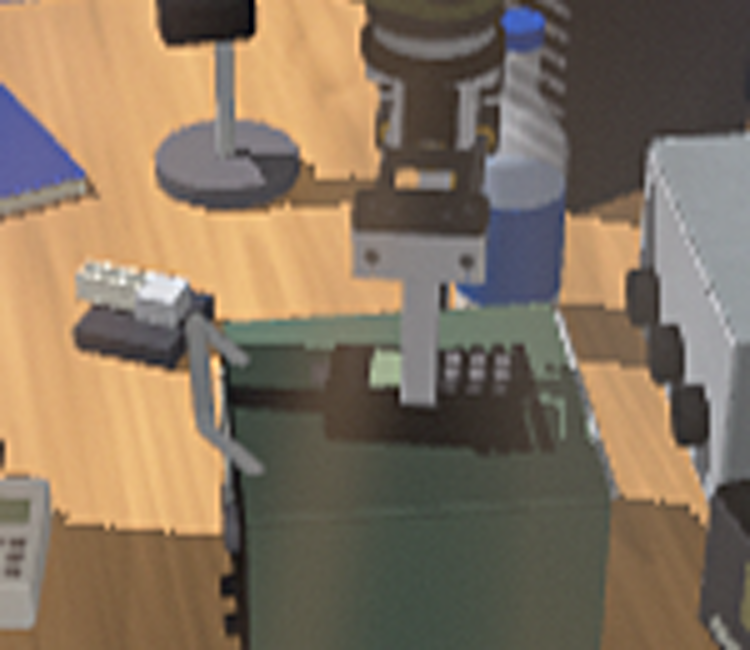

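The near finger is over the middle of the case's near side, around (418,390) in the crop, and clears the handle. Next I descend and grip.

Call:
carry_out --slide '[[0,0,-0.05],[0,0,-0.1],[0,0,-0.14],[0,0,-0.164],[0,0,-0.164],[0,0,-0.164]]' --dr '[[0,0,0],[0,0,0],[0,0,0],[0,0,0],[0,0,0],[0,0,0]]' --gripper '[100,100,100,100,100,100]' --newtons 20

```text
clock: 2.17
eef_pos: [581.5, -28.2, 239.5]
eef_rot: [-3.142, -0.0, -0.3]
wrist_force: [-0.6, 0.3, 0.5]
finger_gap: 93.9
finger_force: 0.0
```

Call:
carry_out --slide '[[0,0,0],[0,0,0],[0,0,0],[0,0,0],[0,0,0],[0,0,0],[0,0,0],[0,0,0]]' --dr '[[0,0,0],[0,0,0],[0,0,0],[0,0,0],[0,0,0],[0,0,0],[0,0,0],[0,0,0]]' --gripper '[60,50,45,45,45,45,45,45]'

```text
clock: 2.83
eef_pos: [581.7, -27.4, 239.3]
eef_rot: [-3.141, -0.0, -0.299]
wrist_force: [0.8, 1.2, 1.3]
finger_gap: 53.8
finger_force: 20.0
```

Gripped at 53.8 mm with 20 N. Next I command 0 % so the grip doesn't ease, and lift.

Call:
carry_out --slide '[[0,0,0.01],[0,0,0.04],[0,0,0.1],[0,0,0.18],[0,0,0.26],[0,0,0.3],[0,0,0.3],[0,0,0.3]]' --dr '[[0,0,0],[0,0,0],[0,0,0],[0,0,0],[0,0,0],[0,0,0],[0,0,0],[0,0,0]]' --gripper '[0,0,0,0,0,0,0,0]'

```text
clock: 3.5
eef_pos: [581.6, -27.6, 313.8]
eef_rot: [3.142, 0.0, -0.299]
wrist_force: [-0.1, 1.1, -3.1]
finger_gap: 53.6
finger_force: 20.0
```

Run:
```python
from h import *
s=read_state(); print(s["clock"],s["eef_pos"],s["eef_rot"],s["finger_gap"],s["wrist_force"],s["moment"])
crop("side",250,130,180,150,4,"c4.png")
crop("top",380,225,90,90,6,"c5.png")
```

```text
3.5 [581.55961921 -27.6223997  313.82947044] [ 3.14154540e+00  2.00190366e-05 -2.98844999e-01] 53.551272027026194 [-0.10004447  1.08988254 -3.1185563 ] [0.02671053 0.0195421  0.05948271]
```

View pics/c4.png

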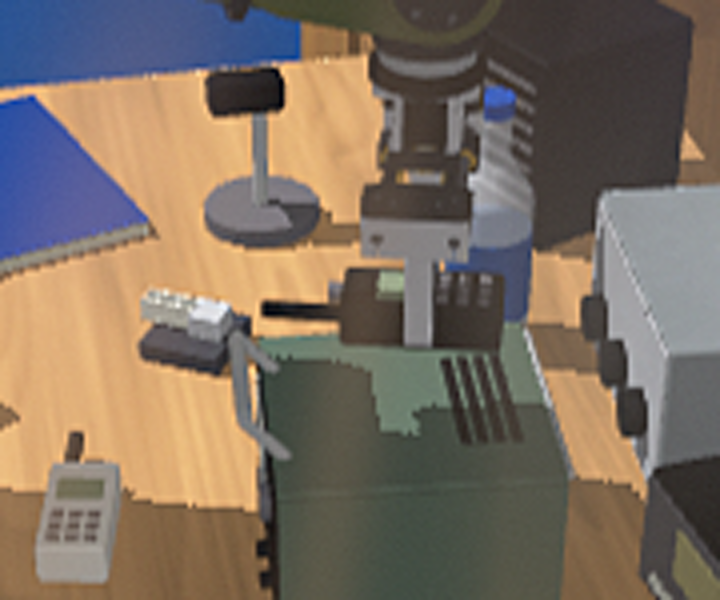

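View pics/c5.png

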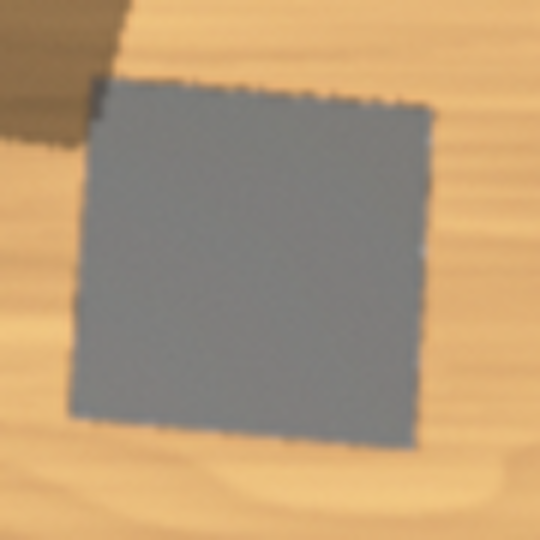

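The radio hangs level in the grip. The mat corners in c5 are (97,78), (433,105), (415,446) and (68,415).

Run:
```python
from h import *
m=np.array([px2w("top",380+p[0]/6-.4,225+p[1]/6-.4,4) for p in[(97,78),(433,105),(415,446),(68,415)]])
x=(m[0]-m[3]+m[1]-m[2])/2;a=np.arctan2(x[1],x[0])
print(m.round(1),m.mean(0),np.degrees(a)); o=m.mean(0)[:2]+27.5*np.array([np.cos(a),np.sin(a)]); print(o)
# shift from commanded 581.7,-27.4,314
d=(np.r_[o,0]-[581.6,-27.5,0])/250; print(d,(a+.2989)/(2*np.pi))
```

```text
[[ 501.9 -244.     4. ]
 [ 489.9 -419.6    4. ]
 [ 312.7 -405.9    4. ]
 [ 326.  -227.5    4. ]] [ 407.6134458  -324.22223453    4.        ] -4.884240149603256
[ 435.01358652 -326.56366329]
[-0.58634565 -1.19625465  0.        ] 0.03400407874126958
```

Call:
carry_out --slide '[[-0.02,-0.04,0],[-0.06,-0.12,0],[-0.11,-0.23,0],[-0.16,-0.34,0],[-0.21,-0.45,0],[-0.26,-0.55,0],[-0.3,-0.65,-0.02],[-0.35,-0.75,-0.05],[-0.4,-0.84,-0.1],[-0.44,-0.9,-0.15]]' --dr '[[0,0,0],[0,0,0.003],[0,0,0.007],[0,0,0.011],[0,0,0.015],[0,0,0.019],[0,0,0.023],[0,0,0.027],[0,0,0.031],[0,0,0.034]]' --gripper '[0,0,0,0,0,0,0,0,0,0]'

```text
clock: 4.43
eef_pos: [470.0, -254.7, 275.6]
eef_rot: [3.141, 0.001, -0.085]
wrist_force: [0.9, -0.1, -2.8]
finger_gap: 54.0
finger_force: 20.0
```

Call:
carry_out --slide '[[-0.05,-0.1,-0.05],[-0.09,-0.19,-0.15],[-0.12,-0.25,-0.26],[-0.14,-0.285,-0.37],[-0.147,-0.296,-0.47],[-0.147,-0.296,-0.55],[-0.147,-0.296,-0.6],[-0.147,-0.296,-0.62],[-0.147,-0.296,-0.62]]' --dr '[[0,0,0],[0,0,0],[0,0,0],[0,0,0],[0,0,0],[0,0,0],[0,0,0],[0,0,0],[0,0,0]]' --gripper '[0,0,0,0,0,0,0,0,0]'

```text
clock: 5.18
eef_pos: [434.0, -326.5, 120.3]
eef_rot: [-3.14, 0.002, -0.085]
wrist_force: [0.6, -0.2, -2.8]
finger_gap: 54.1
finger_force: 20.0
```

Call:
carry_out --slide '[[0,0,-0.015],[0,0,-0.03],[0,0,-0.04],[0,0,-0.047],[0,0,-0.05],[0,0,-0.05]]' --dr '[[0,0,0],[0,0,0],[0,0,0],[0,0,0],[0,0,0],[0,0,0]]' --gripper '[0,0,0,0,0,0]'

```text
clock: 5.68
eef_pos: [434.9, -326.6, 109.2]
eef_rot: [3.142, -0.0, -0.085]
wrist_force: [0.6, -0.5, -2.6]
finger_gap: 53.6
finger_force: 20.0
```

Call:
carry_out --slide '[[0,0,-0.002],[0,0,-0.004],[0,0,-0.006],[0,0,-0.006]]' --dr '[[0,0,0],[0,0,0],[0,0,0],[0,0,0]]' --gripper '[0,0,0,0]'

```text
clock: 6.02
eef_pos: [434.9, -326.6, 107.6]
eef_rot: [-3.142, 0.0, -0.085]
wrist_force: [-0.5, -0.1, -2.0]
finger_gap: 54.0
finger_force: 20.0
```

Call:
carry_out --slide '[[0,0,-0.002],[0,0,-0.004],[0,0,-0.004]]' --dr '[[0,0,0],[0,0,0],[0,0,0]]' --gripper '[0,0,0]'

```text
clock: 6.27
eef_pos: [435.0, -326.6, 106.7]
eef_rot: [3.142, -0.0, -0.085]
wrist_force: [-0.7, 0.5, 0.0]
finger_gap: 53.8
finger_force: 20.0
```

Call:
carry_out --slide '[[0,0,-0.002],[0,0,-0.003],[0,0,-0.003]]' --dr '[[0,0,0],[0,0,0],[0,0,0]]' --gripper '[0,0,0]'

```text
clock: 6.52
eef_pos: [435.0, -326.6, 106.7]
eef_rot: [3.141, -0.0, -0.085]
wrist_force: [-4.6, 3.2, 9.9]
finger_gap: 54.0
finger_force: 20.0
```

Contact is confirmed by +9.9 N. I back off slightly, open gently, then retreat up.

Call:
carry_out --slide '[[0,0,0.002],[0,0,0.002],[0,0,0.002],[0,0,0.002],[0,0,0.002],[0,0,0.002],[0,0,0.002],[0,0,0.002]]' --dr '[[0,0,0],[0,0,0],[0,0,0],[0,0,0],[0,0,0],[0,0,0],[0,0,0],[0,0,0]]' --gripper '[57,59,63,70,85,95,95,95]'

```text
clock: 7.18
eef_pos: [434.9, -326.6, 106.4]
eef_rot: [-3.142, 0.0, -0.085]
wrist_force: [-0.2, -0.2, 0.1]
finger_gap: 87.7
finger_force: 0.0
```

Call:
carry_out --slide '[[0,0,0.05],[0,0,0.15],[0,0,0.3],[0,0,0.45],[0,0,0.6],[0,0,0.75],[0,0,0.9],[0,0,0.9]]' --dr '[[0,0,0],[0,0,0],[0,0,0],[0,0,0],[0,0,0],[0,0,0],[0,0,0],[0,0,0]]' --gripper '[95,95,95,95,95,95,95,95]'

```text
clock: 7.85
eef_pos: [435.5, -327.0, 340.0]
eef_rot: [3.135, -0.009, -0.085]
wrist_force: [-0.5, -0.4, 1.1]
finger_gap: 89.0
finger_force: 0.0
```

Call:
carry_out --slide '[[0.05,0.1,0],[0.05,0.2,0],[0.05,0.3,0],[0.05,0.4,0],[0.05,0.5,0],[0.05,0.6,0],[0.05,0.66,0],[0.05,0.66,0],[0.05,0.66,0],[0.05,0.66,0]]' --dr '[[0,0,0.015],[0,0,0.03],[0,0,0.045],[0,0,0.06],[0,0,0.08],[0,0,0.1],[0,0,0.115],[0,0,0.125],[0,0,0.125],[0,0,0.125]]' --gripper '[80,70,60,60,60,60,60,60,60,60]'

```text
clock: 8.68
eef_pos: [447.3, -161.6, 331.9]
eef_rot: [3.141, -0.0, 0.698]
wrist_force: [0.2, 0.4, 0.3]
finger_gap: 56.6
finger_force: 0.0
```

Call:
carry_out --slide '[[0.046,0.1,0],[0.046,0.2,0],[0.046,0.3,0],[0.046,0.4,0],[0.046,0.5,0],[0.046,0.6,0],[0.046,0.656,0],[0.046,0.656,-0.05],[0.046,0.656,-0.1],[0.046,0.656,-0.1]]' --dr '[[0,0,0.015],[0,0,0.03],[0,0,0.045],[0,0,0.06],[0,0,0.08],[0,0,0.1],[0,0,0.115],[0,0,0.125],[0,0,0.125],[0,0,0.125]]' --gripper '[60,60,60,60,60,60,60,60,60,60]'

```text
clock: 9.52
eef_pos: [458.5, 2.2, 304.7]
eef_rot: [-3.139, 0.0, 1.483]
wrist_force: [-0.1, -0.6, -1.0]
finger_gap: 56.0
finger_force: 0.0
```

Run:
```python
from h import *
s=read_state(); print(s["clock"],s["eef_pos"],s["eef_rot"],s["finger_gap"],s["joints"])
a=camera("side")[:,:,::-1]
cv2.imwrite("pics/c6.png",np.hstack([cv2.resize(a[160:260,280:380],(400,400),interpolation=2),cv2.resize(a[300:400,260:360],(400,400),interpolation=2)]))
```

```text
9.5167 [458.45696731   2.24206524 304.66286293] [-3.13867180e+00  8.78115591e-05  1.48320829e+00] 55.95168561430213 [-7.50072995e-02  9.37361927e-02  1.76295157e+00 -5.31734968e-05
  1.28782661e+00  1.25957888e-02]
```

View pics/c6.png

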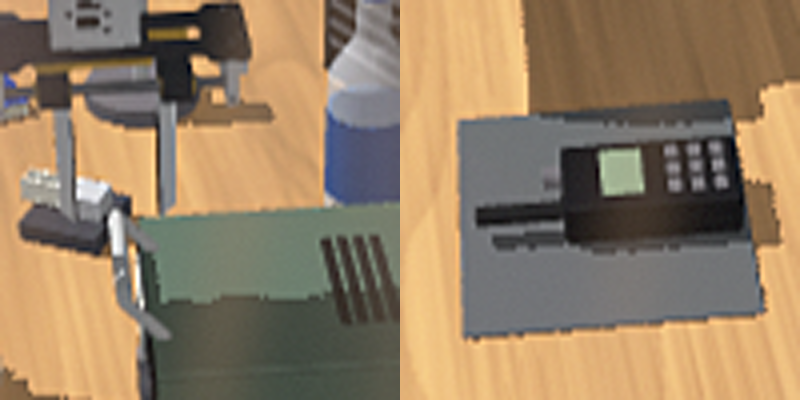

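The radio lies fully on the mat (right half, case 565–745 within mat edges 460–755). On the left, the fingers straddle the bar at (120,245), so I descend.

Call:
carry_out --slide '[[0,0,-0.05],[0,0,-0.1],[0,0,-0.15],[0,0,-0.2],[0,0,-0.23],[0,0,-0.24],[0,0,-0.24]]' --dr '[[0,0,0],[0,0,0],[0,0,0],[0,0,0],[0,0,0],[0,0,0],[0,0,0]]' --gripper '[60,60,60,60,60,60,60]' --newtons 15

```text
clock: 10.15
eef_pos: [459.0, 2.2, 246.6]
eef_rot: [-3.141, 0.0, 1.484]
wrist_force: [-0.4, 0.7, -0.8]
finger_gap: 56.2
finger_force: 0.0
```

Call:
carry_out --slide '[[0,0,0],[0,0,0],[0,0,0],[0,0,0],[0,0,0],[0,0,0],[0,0,0],[0,0,0]]' --dr '[[0,0,0],[0,0,0],[0,0,0],[0,0,0],[0,0,0],[0,0,0],[0,0,0],[0,0,0]]' --gripper '[45,30,20,10,5,0,0,0]'

```text
clock: 10.82
eef_pos: [459.0, 2.4, 246.4]
eef_rot: [3.141, -0.0, 1.486]
wrist_force: [1.4, -0.3, 0.0]
finger_gap: 11.4
finger_force: 15.0
```

Gripped the bar at 11.4 mm with little side force. Next I compute the arc waypoints.

Run:
```python
import numpy as np
a=np.radians(-4.9)
def p(t): t=np.radians(t);c,s=np.cos(t),np.sin(t);h=218*(1-c)+36*s;return np.array([h*np.cos(a),h*np.sin(a),218*s-36*(1-c)])/250
for l in([.5,1.5,3,5,7,9,11,13,14.5,15],[15.7,17,19,21.5,24,26.5,29,31,32.5,33],[33.7,35,37,39.5,42,44.5,47,48.7,49.7,50]):
    b=p(0) if l[0]<1 else p(15) if l[0]<20 else p(33); print([[float(v) for v in (p(t)-b).round(3)] for t in l])
```

```text
[[0.001, -0.0, 0.008], [0.004, -0.0, 0.023], [0.009, -0.001, 0.045], [0.016, -0.001, 0.075], [0.024, -0.002, 0.105], [0.033, -0.003, 0.135], [0.043, -0.004, 0.164], [0.055, -0.005, 0.192], [0.064, -0.005, 0.214], [0.067, -0.006, 0.221]]
[[0.005, -0.0, 0.01], [0.013, -0.001, 0.028], [0.027, -0.002, 0.055], [0.046, -0.004, 0.089], [0.067, -0.006, 0.121], [0.089, -0.008, 0.153], [0.112, -0.01, 0.184], [0.131, -0.011, 0.208], [0.146, -0.013, 0.225], [0.152, -0.013, 0.231]]
[[0.007, -0.001, 0.008], [0.021, -0.002, 0.022], [0.043, -0.004, 0.044], [0.071, -0.006, 0.07], [0.101, -0.009, 0.095], [0.131, -0.011, 0.118], [0.163, -0.014, 0.14], [0.185, -0.016, 0.154], [0.198, -0.017, 0.162], [0.202, -0.017, 0.165]]
```

Call:
carry_out --slide '[[0,0,0],[0,0,0],[0,0,0]]' --dr '[[0,0,0],[0,0,0],[0,0,0]]' --gripper '[0,0,0]' --newtons 45

```text
clock: 11.07
eef_pos: [459.0, 2.4, 246.5]
eef_rot: [3.141, -0.0, 1.486]
wrist_force: [2.6, 0.1, -0.5]
finger_gap: 11.2
finger_force: 45.0
```

Call:
carry_out --slide '[[0.001,0,0.008],[0.004,0,0.023],[0.009,-0.001,0.045],[0.016,-0.001,0.075],[0.024,-0.002,0.105],[0.033,-0.003,0.135],[0.043,-0.004,0.164],[0.055,-0.005,0.192],[0.064,-0.005,0.214],[0.067,-0.006,0.221]]' --dr '[[0,0,0],[0,0,0],[0,0,0],[0,0,0],[0,0,0],[0,0,0],[0,0,0],[0,0,0],[0,0,0],[0,0,0]]' --gripper '[0,0,0,0,0,0,0,0,0,0]'

```text
clock: 11.9
eef_pos: [476.0, 0.9, 302.7]
eef_rot: [3.141, 0.0, 1.486]
wrist_force: [3.1, -0.7, -3.6]
finger_gap: 10.5
finger_force: 45.0
```

Call:
carry_out --slide '[[0.005,0,0.01],[0.013,-0.001,0.028],[0.027,-0.002,0.055],[0.046,-0.004,0.089],[0.067,-0.006,0.121],[0.089,-0.008,0.153],[0.112,-0.01,0.184],[0.131,-0.011,0.208],[0.146,-0.013,0.225],[0.152,-0.013,0.231]]' --dr '[[0,0,0],[0,0,0],[0,0,0],[0,0,0],[0,0,0],[0,0,0],[0,0,0],[0,0,0],[0,0,0],[0,0,0]]' --gripper '[0,0,0,0,0,0,0,0,0,0]'

```text
clock: 12.73
eef_pos: [514.2, -2.6, 360.1]
eef_rot: [-3.142, 0.0, 1.485]
wrist_force: [0.6, -5.0, -3.0]
finger_gap: 10.7
finger_force: 45.0
```

Call:
carry_out --slide '[[0.007,-0.001,0.008],[0.021,-0.002,0.022],[0.043,-0.004,0.044],[0.071,-0.006,0.07],[0.101,-0.009,0.095],[0.131,-0.011,0.118],[0.163,-0.014,0.14],[0.185,-0.016,0.154],[0.198,-0.017,0.162],[0.202,-0.017,0.165]]' --dr '[[0,0,0],[0,0,0],[0,0,0],[0,0,0],[0,0,0],[0,0,0],[0,0,0],[0,0,0],[0,0,0],[0,0,0]]' --gripper '[0,0,0,0,0,0,0,0,0,0]'

```text
clock: 13.57
eef_pos: [564.7, -7.2, 401.1]
eef_rot: [-3.141, 0.001, 1.485]
wrist_force: [1.0, -7.9, -3.4]
finger_gap: 10.7
finger_force: 45.0
```

Call:
carry_out --slide '[[0,0,0],[0,0,0],[0,0,0],[0,0,0]]' --dr '[[0,0,0],[0,0,0],[0,0,0],[0,0,0]]' --gripper '[0,0,0,0]'

```text
clock: 13.9
eef_pos: [564.3, -7.1, 400.9]
eef_rot: [-3.141, 0.001, 1.485]
wrist_force: [0.9, -8.3, -4.9]
finger_gap: 10.2
finger_force: 45.0
```

Run:
```python
from h import *
from scipy.optimize import minimize_scalar
s=read_state(); print(s["clock"],s["eef_pos"],s["eef_rot"],s["finger_gap"],s["qd"],s["wrist_force"])
a=np.radians(-4.9); H=np.array([676.4,-17]) 
d=(s["eef_pos"]-[459,2.4,246.5]); h=d[0]*np.cos(a)+d[1]*np.sin(a)
th=np.degrees(np.arctan2(-(0)+36+d[2],218-h)-np.arctan2(36,218)); print("angle from shift",th,np.hypot(36+d[2],218-h),np.hypot(218,36))
a=camera("side")[:,:,::-1]
cv2.imwrite("pics/c7.png",cv2.resize(a[130:280,270:420],(600,600),interpolation=2))
```

```text
13.9 [564.32893914  -7.13713999 400.85530486] [-3.14112491e+00  1.06065034e-03  1.48506670e+00] 10.202378093117618 [1.44664236e-03 8.32042723e-04 3.87663548e-05 7.86505896e-06
 8.34987639e-04 1.40836926e-04] [ 0.86709    -8.27967434 -4.87971308]
angle from shift 50.09757656611035 220.98250626584965 220.95248357961492
```

View pics/c7.png

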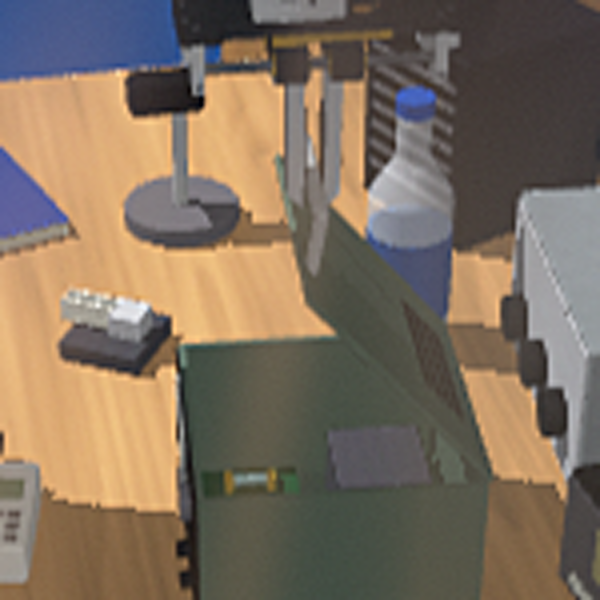

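The cover stands open and the bar is still between the fingers, with the front near corner at about (305,300) in the crop. I'll check that corner against the predicted angle.

Run:
```python
from h import *
a=np.radians(-4.9)
ex=np.array([np.cos(a),np.sin(a),0]);ey=np.array([-np.sin(a),np.cos(a),0]);H=np.array([676.4,-17,130.5])
def pt(u,v,w,t): t=np.radians(t);c,s=np.cos(t),np.sin(t); return H+ex*(-u*c+w*s)+ey*v+np.array([0,0,u*s+w*c])
for t in(44,47,50,53,56): print(t,*[((w2px("side",pt(*q,t))-[269.6,129.6])*4).round() for q in((200,-100,0),(200,-100,6),(200,100,6),(218,0,36),(0,-100,0))])
```

```text
44 [282. 322.] [288. 316.] [256. 167.] [283. 192.] [491. 481.]
47 [294. 311.] [301. 305.] [267. 157.] [297. 182.] [491. 481.]
50 [306. 301.] [313. 296.] [278. 148.] [312. 173.] [491. 481.]
53 [319. 292.] [327. 286.] [290. 140.] [327. 165.] [491. 481.]
56 [332. 283.] [340. 278.] [302. 132.] [343. 157.] [491. 481.]
```

The corner matches 50° and the arm is still, so I hand in.

```bash
python3 -c "
from cell import *
print(sign_off())"
```

```text
the job is handed in; nothing more can be done
None
```

The radio lies flat on the grey mat, and the cover is held still in the gripper at about 50° open (checked from the arm's position and the side camera); I handed the job in at about 14 s.

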